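# Make up two pipe-welding spares kits

## Robot

A 6-joint arm with a two-finger parallel gripper is mounted at the origin on the work surface. World frame = base frame: x ahead of the robot, y to its left, z up, the work surface at z = 0. Lengths are in m, angles in rad, forces in N, time in s.
With the tool pointing down it reaches from about 0.375 to 0.925 m from the base axis. Payload 5.7 kg.
Tool frame: the origin (TCP) lies at the very end of the fingers, on their centre line; the grasp point (between the pads) lies 19 mm behind it; z points along the fingers, y is the line along which they close (so a half turn about z gives the same grasp; the last joint's range is limited). The gripper opens to 85 mm and grips with 20 to 120 N. Pads are 22 mm wide; open, the fingers measure 114 mm over their backs; the gripper's body (76 mm by 85 mm) begins 54 mm behind the grasp point. The pads swing forward as they close: fully open they stand 13 mm farther back than shut.
Start: joints at [-1.32, 0.359, 1.51, -0, 1.272, -0.115], TCP at [0.215, -0.56, 0.231] pointing down, gripper open.
Joint ranges: [-2.97, 2.97], [-1.01, 2.36], [0.21, 2.38], [-0.96, 4.11], [0.2, 2.71], [-2.98, 2.98]. Speed limits (rad/s): [2.39, 2.39, 3.14, 3.14, 3.14, 3.14].

## Interface

Orientations are given as a unit quaternion [x, y, z, w].
In Python, from bench import ctrl gives the robot as it stands.
- The arm moves only by the shell command python3 -m inch 'ROWS'. ROWS is JSON, a list of rows, each an object with "jaw": the closure, from 0 (fully open) to 1 (shut); "offset": the shift along the world's x, y, z in units of 40 cm (1.0 is 40 cm), a list of three; "spin": the turn about the world's z in units of 90 degrees (1.0 is 90 degrees). A call has 1 to 8 rows; each row is the pose to reach, as a shift and turn from the pose commanded when the call began; what a row does not reach only later rows make up. A row lasts 1/12 s, in which the tool goes at most 41.7 mm and 7.16 degrees, less where a joint would pass 70% of its speed; a pose out of reach is approached as far as the arm can. A call with a number of a shift or a turn outside -1 to 1 is refused whole. A call with a gripper value outside its range is refused whole. The fingers move at their own pace and stop on an object; the grip force is fixed at half the most. Time passes only in rows, so rows that repeat a pose let the fingers close. It gives the time, the measured TCP pose, the force, the opening and the grip force at its end, in the units of the state.
- ctrl.state(): the state, without advancing time (a new reading comes with each control period).
- ctrl.read_camera(name): name is "scene" or "top" or "wrist"; returns a dict with "image" (400x640x3 uint8, blue, green, red), "K" (3x3 intrinsics, pixels), "R" (3x3) and "t" (3): a world point X has camera coordinates R X + t. Camera axes: x right, y down, z forward; pixel columns grow to the right and rows downward; lengths in m; the calibration is good to about 2 mm. A picture is of the moment at which its call begins. There is no depth.
- ctrl.sign_off(): hands the job in; it is judged then, once.
Trained networks look in the newest picture that a camera, given by its name, has taken for a name from the list of things; names that differ only in an ending like _2 or _b are one class to them, and where a whole thing is asked for, a point or a joint stands for the part that bears it (a point fixed in the world has none). Each returns a list of dicts, best first, with "conf" (0 to 1); they miss things now and then, are a little off and sometimes report something else, mostly with a low value. They report only what shows in the picture. A call takes as long as a camera call. They do not tell look-alikes from the thing itself.
- ctrl.look_for(camera, thing): "uv" ([column, row] in pixels, amid what is visible of it).
- ctrl.cut_out(camera, thing): "pixels" (400x640 bool, what is visible of it) and "uv" ([column, row] in pixels, amid what is visible of it).
The state is a dict: "clock": time; "q": joint angles; "qd": joint speeds; "tau": joint torques, N m; "eef_pos": TCP position; "tool_rot": TCP orientation; "force": force on the tool from outside, world axes, zero at the start; "ft_torque": the same for the moment, N m; "width": finger opening in m; "grasp_force": force on a finger pad.
Only numpy, scipy, OpenCV 4.12 (cv2) and the standard library are available. Lean on these libraries where they do the work, as an engineer would, in place of code of your own. Each camera call takes 0.05 s, during which the arm holds its last target. There are 200 camera calls.

## Task

Make up the two welding kits from the stock on the bench: the pink nozzle and the orange purge plug go in the blue tray, the white nozzle and the brass union in the yellow tray. In each tray stand the ceramic nozzle on the black rubber liner and the other part in the bare compartment, each upright in the middle of its compartment; set the nozzles down gently, do not drop them. Leave the black nozzle and the green plug standing where they are.

Things in the scene. Friction and masses are not known exactly. Their poses are not given: they have to be found in the camera images.
- blue_tray: Blue plastic kit tray, fixed, flat, 152 (its x) by 78 mm (y), rim 12 mm high, walls 4 mm; a divider makes two 70 by 70 mm compartments. Origin: centre of its underside. Lined compartment (black rubber): centre x = +37 mm, y = 0, floor 6 mm above the origin. Bare compartment (blue): centre x = -37 mm, y = 0, floor 4 mm above the origin.
- yellow_tray: Yellow plastic kit tray, fixed, flat, 152 (its x) by 78 mm (y), rim 12 mm high, walls 4 mm; a divider makes two 70 by 70 mm compartments. Origin: centre of its underside. Lined compartment (black rubber): centre x = +37 mm, y = 0, floor 6 mm above the origin. Bare compartment (yellow): centre x = -37 mm, y = 0, floor 4 mm above the origin.
- pink_nozzle: Pink ceramic welding gas nozzle standing upright, loose, about 50 g: a round body 28 mm in diameter up to 38 mm high, then tapering to 20 mm at its top, 50 mm high. Origin: centre of its underside; z up along its axis. Same shape in any yaw.
- white_nozzle: White ceramic welding gas nozzle standing upright, loose, about 50 g: a round body 28 mm in diameter up to 38 mm high, then tapering to 20 mm at its top, 50 mm high. Origin: centre of its underside; z up along its axis. Same shape in any yaw.
- black_nozzle: Black ceramic welding gas nozzle standing upright, loose, about 50 g: a round body 28 mm in diameter up to 38 mm high, then tapering to 20 mm at its top, 50 mm high. Origin: centre of its underside; z up along its axis. Same shape in any yaw. It stays in the stock.
- orange_plug: Orange pipe purge plug standing upright, loose, about 100 g: a disc 40 mm in diameter, 20 mm high (aluminium plates with a coloured band between), and one orange stem 16 mm in diameter from its centre up to 56 mm above the underside: grip the stem. Origin: centre of its underside; z up. Same shape in any yaw.
- green_plug: Green pipe purge plug standing upright, loose, about 100 g: a disc 40 mm in diameter, 20 mm high (aluminium plates with a coloured band between), and one green stem 16 mm in diameter from its centre up to 56 mm above the underside: grip the stem. Origin: centre of its underside; z up. Same shape in any yaw. It stays in the stock.
- brass_union: Brass gas union standing upright, loose, about 120 g: a round body 32 mm in diameter up to 24 mm high, then a ribbed neck 25 to 26 mm in diameter up to 48 mm. Origin: centre of its underside; z up. Same shape in any yaw.
There are look-alikes about, which are no part of the job. What is shaped like the orange_plug but purple is not meant.

How it is judged:
At the end, for the whole second after the job is handed in: Each of the four parts upright (0.12 rad), at rest on the floor (4 mm) of its own compartment, within 15 mm of the centre along each tray axis: nozzles on the liners, plug and union in the bare ones; black nozzle and green plug upright within 30 mm of their start (x of pink_nozzle in the frame of blue_tray between 0.022 and 0.052 m and y of pink_nozzle in the frame of blue_tray between -0.015 and 0.015 m and z of pink_nozzle in the frame of blue_tray between 0.002 and 0.01 m and angle between each of pink_nozzle, orange_plug, white_nozzle, brass_union, black_nozzle, green_plug's own z axis and vertical below 0.12 rad and linear speed of each of pink_nozzle, orange_plug, white_nozzle, brass_union, black_nozzle, green_plug below 0.02 m/s and angular speed of each of pink_nozzle, orange_plug, white_nozzle, brass_union below 0.3 rad/s and x of orange_plug in the frame of blue_tray between -0.052 and -0.022 m and y of orange_plug in the frame of blue_tray between -0.015 and 0.015 m and z of orange_plug in the frame of blue_tray between 0 and 0.008 m and x of white_nozzle in the frame of yellow_tray between 0.022 and 0.052 m and y of white_nozzle in the frame of yellow_tray between -0.015 and 0.015 m and z of white_nozzle in the frame of yellow_tray between 0.002 and 0.01 m and x of brass_union in the frame of yellow_tray between -0.052 and -0.022 m and y of brass_union in the frame of yellow_tray between -0.015 and 0.015 m and z of brass_union in the frame of yellow_tray between 0 and 0.008 m and distance of each of black_nozzle, green_plug from where it was at the start of the episode below 0.03 m); the robot touches nothing.
It fails at once if the black nozzle is knocked over or moved more than 30 mm from its place in the stock (distance of black_nozzle from where it was at the start of the episode above 0.03 m or angle between black_nozzle's own z axis and vertical above 0.5 rad).
It fails at once if the green plug is knocked over or moved more than 30 mm from its place in the stock (distance of green_plug from where it was at the start of the episode above 0.03 m or angle between green_plug's own z axis and vertical above 0.5 rad).
It fails at once if the pink ceramic nozzle is dropped (falls freely at more than 0.6 m/s, that is about 20 mm) (linear speed of pink_nozzle above 0.6 m/s and contact force between pink_nozzle and the fingers below 0.05 N).
It fails at once if the white ceramic nozzle is dropped (falls freely at more than 0.6 m/s, that is about 20 mm) (linear speed of white_nozzle above 0.6 m/s and contact force between white_nozzle and the fingers below 0.05 N).
It also fails if it takes over 102 s, if anything falls off the work surface, if the arm or the gripper's body presses on something with over 40 N, if the wrist force passes 120 N, or if a joint passes its speed limit or range.

## Working session

There is one attempt and no reset: what is moved stays moved. The work goes in short steps, Python scripts to look and compute and a shell command to move; the robot and the scene stay as the last step left them, time stands still between calls to the robot, and variables do not carry over. Pictures are saved under pics/ and viewed, at most 14 in all, crops included, and the job is handed in when it is done.

```bash
mkdir -p pics; ls
python3 - <<'E'
from bench import ctrl
import cv2
for n in ("top","scene"):
    c=ctrl.read_camera(n); cv2.imwrite(f"pics/{n}0.png",c["image"])
    print(n,c["K"].tolist(),c["R"].round(4).tolist(),c["t"].round(4).tolist())
    for t in "blue_tray yellow_tray pink_nozzle white_nozzle black_nozzle orange_plug green_plug brass_union".split():
        print(t,[(([round(float(x)) for x in d["uv"]]),round(d["conf"],2)) for d in ctrl.look_for(n,t)])
print(ctrl.state())
E
```

```text
pics
top [[456.72264571872023, 0.0, 325.13141714392697], [0.0, 456.72264571872023, 206.20128848779655], [0.0, 0.0, 1.0]] [[-0.0189, -0.999, -0.0404], [-0.9839, 0.0257, -0.1768], [0.1777, 0.0364, -0.9834]] [0.0338, 0.5586, 0.8819]
blue_tray [([476, 242], 0.68)]
yellow_tray [([218, 237], 0.58), ([478, 240], 0.52), ([376, 169], 0.29)]
pink_nozzle [([374, 250], 0.71)]
white_nozzle [([377, 205], 0.56)]
black_nozzle [([296, 261], 0.58)]
orange_plug [([434, 156], 0.68), ([421, 239], 0.67), ([375, 167], 0.56)]
green_plug []
brass_union [([292, 208], 0.58), ([376, 170], 0.45)]
scene [[449.7704969892126, 0.0, 326.5442029186655], [0.0, 449.7704969892126, 200.44135069694943], [0.0, 0.0, 1.0]] [[0.7924, 0.6097, 0.0206], [0.4503, -0.5618, -0.6939], [-0.4115, 0.5591, -0.7198]] [-0.457, -0.2432, 1.1443]
blue_tray [([187, 279], 0.56), ([293, 223], 0.36)]
yellow_tray [([366, 133], 0.76)]
pink_nozzle [([347, 174], 0.75), ([261, 196], 0.6)]
white_nozzle [([294, 223], 0.86)]
black_nozzle [([301, 154], 0.61)]
orange_plug [([330, 243], 0.79), ([294, 303], 0.65), ([232, 238], 0.55)]
green_plug [([384, 194], 0.6)]
brass_union [([347, 171], 0.82)]
{'clock': 0.9, 'q': array([-1.32007986e+00,  3.58785879e-01,  1.51039116e+00,  1.55665807e-05,
        1.27247431e+00, -1.15111336e-01]), 'qd': array([ 1.88363763e-03, -4.01331489e-04,  1.02245230e-03,  5.28080152e-04,
       -6.34930955e-05, -6.35545548e-04]), 'tau': array([-1.51516782e-03, -5.27583683e+01, -2.79058528e+01, -1.20959567e-04,
        1.57231068e-03, -4.96794030e-06]), 'eef_pos': array([ 0.21462151, -0.56028565,  0.23127856]), 'tool_rot': array([ 9.83318258e-01,  1.81893384e-01,  5.43409323e-06, -2.97832811e-05]), 'force': array([-0.5496218 , -0.6319324 , -0.22350951]), 'ft_torque': array([-0.01735305,  0.01181074, -0.00126626]), 'grasp_force': 0.0, 'width': 0.08545755160921245}
```

View pics/top0.png

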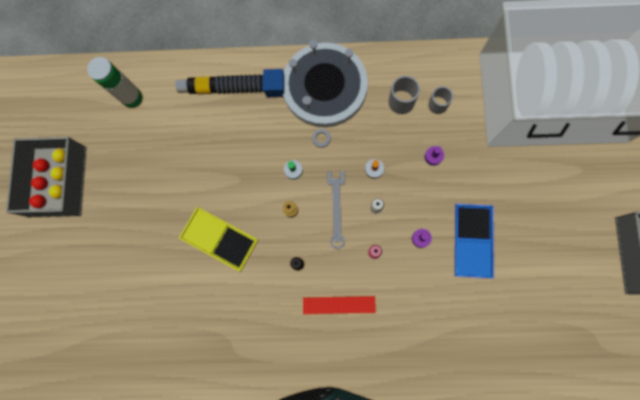

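View pics/scene0.png

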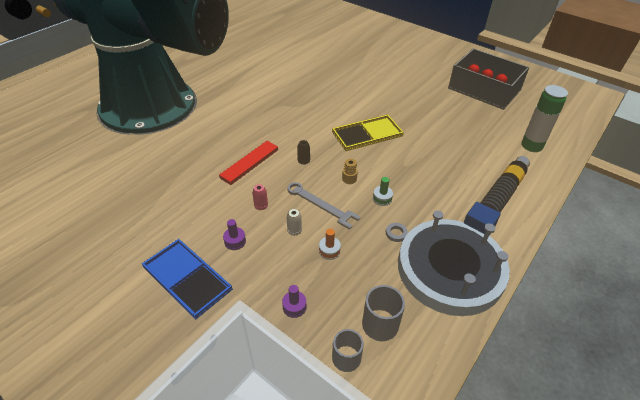

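Top view, candidates: pink nozzle (375,251), white nozzle (377,205), black nozzle (297,264), brass union (290,209), green plug (293,169). There are three plug-shaped things besides green: (375,168) has an orange stem, and (434,155) and (421,238) are purple. The orange one at (375,168) fits the description. Next is the measurement and one confirming crop.

```bash
cat > h.py <<'E'
import numpy as np, cv2
from scipy.optimize import least_squares
from bench import ctrl
NOZ=[(14,0,38),(14,38,38),(10,50,50)]
PROF={"nozzle":[[(14,0),(14,38),(10,50)]],"plug":[[(20,0),(20,20)],[(8,20),(8,56)]],"union":[[(16,0),(16,24)],[(13,24),(13,48)]]}
def proj(c,X): 
    p=(c["R"]@np.asarray(X).T).T+c["t"]; p=p@c["K"].T; return p[:,:2]/p[:,2:]
def ray(c,uv,z):
    d=c["R"].T@np.linalg.inv(c["K"])@np.array([uv[0],uv[1],1.]); o=-c["R"].T@c["t"]
    return o+d*(z-o[2])/d[2]
def cen(c,kind,x,y,S=8):
    a=np.linspace(0,2*np.pi,40); pts=[]
    for part in PROF[kind]:
        P=np.concatenate([np.c_[x+r*.001*np.cos(a),y+r*.001*np.sin(a),0*a+h*.001] for r,h in part])
        pts.append(proj(c,P))
    lo=np.concatenate(pts).min(0)-2; m=np.zeros((900,900),np.uint8)
    for p in pts: cv2.fillConvexPoly(m,cv2.convexHull(((p-lo)*S).astype(np.int32)),1)
    mm=cv2.moments(m,True); return np.array([mm["m10"],mm["m01"]])/mm["m00"]/S+lo
def fit(cams,name,near):
    """near: {cam:(u,v)} ; returns xy and residuals px per cam"""
    kind=name.split("_")[1]; obs={}
    for n,uv in near.items():
        for d in ctrl.cut_out(n,name):
            ys,xs=np.nonzero(d["pixels"]); q=np.array([xs.mean(),ys.mean()])
            if np.linalg.norm(q-uv)<14: obs[n]=q; break
    def solve(ns):
        x0=ray(cams[ns[0]],obs[ns[0]],.02)[:2]
        f=lambda v:np.concatenate([cen(cams[n],kind,*v)-obs[n] for n in ns])
        return least_squares(f,x0,diff_step=.01).x,f
    out={n:solve([n])[0].round(4).tolist() for n in obs}
    return solve(list(obs))[0] if obs else None,out
E
python3 - <<'E'
from h import *
cams={n:ctrl.read_camera(n) for n in("top","scene")}
L={"pink_nozzle":((375,251),(260,197)),"white_nozzle":((377,205),(294,222)),"black_nozzle":((297,264),(303,152)),
"orange_plug":((375,168),(330,243)),"green_plug":((293,169),(384,191)),"brass_union":((290,209),(350,170))}
for k,(a,b) in L.items():
    r,o=fit(cams,k,{"top":a,"scene":b}); print(k,r,o)
for k,a in {"purple1":(434,155),"purple2":(421,238)}.items(): print(k,ray(cams["top"],a,.03).round(3))
hsv=cv2.cvtColor(cams["top"]["image"],cv2.COLOR_BGR2HSV); g=cams["top"]["image"].max(2)
for k,(lo,hi,box) in {"blue":((105,120,60),(125,255,255),(440,190,510,290)),"yellow":((24,140,90),(34,255,255),(170,195,270,280))}.items():
    m=cv2.inRange(hsv,lo,hi); z=np.zeros_like(m); u0,v0,u1,v1=box; z[v0:v1,u0:u1]=m[v0:v1,u0:u1]
    n,lab,st,_=cv2.connectedComponentsWithStats(z); i=1+st[1:,4].argmax(); pts=np.argwhere(lab==i)[:,::-1].astype(np.float32)
    W=np.array([ray(cams["top"],p,.012)[:2] for p in pts],np.float32)
    rect=cv2.minAreaRect(W); dark=np.zeros_like(m); dark[v0:v1,u0:u1]=(g[v0:v1,u0:u1]<60)
    ys,xs=np.nonzero(dark); D=ray(cams["top"],(xs.mean(),ys.mean()),.006)[:2]
    B=cv2.boxPoints(rect); c=np.array(rect[0]); e=[B[1]-B[0],B[2]-B[1]]; e=max(e,key=np.linalg.norm); e=e/np.linalg.norm(e)
    if e@(D-c)<0:e=-e
    print(k,"c",c.round(4),"size",np.round(rect[1],4),"xaxis",e.round(3),"deg",np.degrees(np.arctan2(e[1],e[0])).round(1),"dark",D.round(4),"lined",(c+.037*e).round(4),"bare",(c-.037*e).round(4))
    T=cams["scene"];print(" scene px of lined,bare",proj(T,[[*(c+.037*e),.006],[*(c-.037*e),.004]]).round(0).tolist())
im=cams["top"]["image"][130:300,170:510]; cv2.imwrite("pics/crop.png",cv2.resize(im,None,fx=2.35,fy=2.35,interpolation=cv2.INTER_CUBIC))
E
```

```text
pink_nozzle [ 0.46660518 -0.07665627] {'top': [0.4665, -0.0783], 'scene': [0.4661, -0.0746]}
white_nozzle [ 0.56164145 -0.08481296] {'top': [0.5613, -0.0864], 'scene': [0.5615, -0.083]}
black_nozzle [0.44591774 0.08359405] {'top': [0.4454, 0.082], 'scene': [0.4456, 0.0863]}
orange_plug [ 0.64554219 -0.0830198 ] {'top': [0.6446, -0.0845], 'scene': [0.6461, -0.0817]}
green_plug [0.64880039 0.09177307] {'top': [0.6487, 0.0903], 'scene': [0.6484, 0.094]}
brass_union [0.5617294  0.09764967] {'top': [0.5608, 0.0965], 'scene': [0.5622, 0.0994]}
purple1 [ 0.667 -0.21   0.03 ]
purple2 [ 0.492 -0.173  0.03 ]
blue c [ 0.487  -0.2836] size [0.0755 0.1491] xaxis [ 0.997 -0.082] deg -4.7 dark [ 0.5237 -0.288 ] lined [ 0.5239 -0.2866] bare [ 0.4501 -0.2805]
 scene px of lined,bare [[199.0, 289.0], [174.0, 265.0]]
yellow c [0.5025 0.2517] size [0.1529 0.0775] xaxis [-0.487 -0.874] deg -119.1 dark [0.485  0.2201] lined [0.4845 0.2194] bare [0.5206 0.284 ]
 scene px of lined,bare [[352.0, 136.0], [380.0, 130.0]]
```

View pics/crop.png

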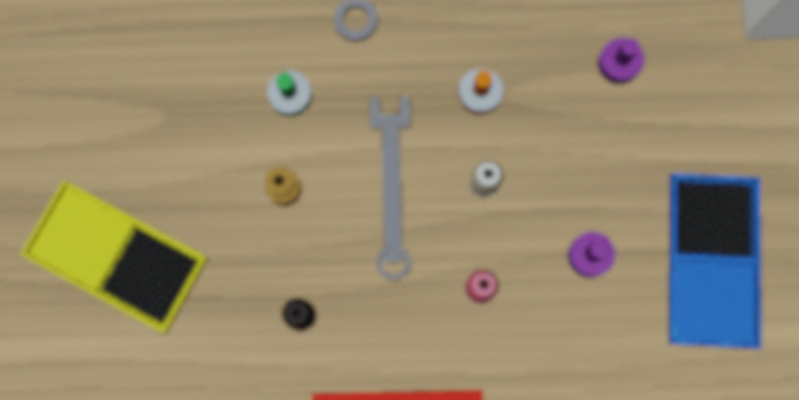

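The crop confirms it: the orange-stemmed plug is at crop (481,88), full-frame (375,168), and the other two discs are purple. All fits agree to within 4 mm between cameras, and the trays measure their stated size. Going for the pink nozzle.

```bash
python3 -m inch '[{"jaw":0.4,"offset":[0.36,0.70,0],"spin":-0.23},{"jaw":0.4,"offset":[0.36,0.70,0],"spin":-0.23},{"jaw":0.4,"offset":[0.36,0.70,0],"spin":-0.23},{"jaw":0.4,"offset":[0.36,0.70,0],"spin":-0.23},{"jaw":0.4,"offset":[0.36,0.70,0],"spin":-0.23},{"jaw":0.4,"offset":[0.36,0.70,0],"spin":-0.23},{"jaw":0.4,"offset":[0.36,0.70,0],"spin":-0.23},{"jaw":0.4,"offset":[0.36,0.70,0],"spin":-0.23}]'
```

```text
clock: 2.27
eef_pos: [0.3593, -0.2764, 0.2313]
tool_rot: [1.0, 0.003, 0.0, -0.001]
force: [-0.1, 0.8, 0.4]
width: 0.0513
grasp_force: 0.0
```

```bash
python3 -m inch '[{"jaw":0.4,"offset":[0.27,0.509,-0.31],"spin":0},{"jaw":0.4,"offset":[0.27,0.509,-0.31],"spin":0},{"jaw":0.4,"offset":[0.27,0.509,-0.31],"spin":0},{"jaw":0.4,"offset":[0.27,0.509,-0.31],"spin":0},{"jaw":0.4,"offset":[0.27,0.509,-0.31],"spin":0},{"jaw":0.4,"offset":[0.27,0.509,-0.31],"spin":0},{"jaw":0.4,"offset":[0.27,0.509,-0.31],"spin":0},{"jaw":0.4,"offset":[0.27,0.509,-0.31],"spin":0}]'
python3 - <<'E'
from h import *
print(ctrl.state()["eef_pos"],ctrl.state()["tool_rot"])
c=ctrl.read_camera("wrist"); cv2.imwrite("pics/w1.png",c["image"])
print(proj(c,[[.4666,-.0767,.0],[.4666,-.0767,.05]]).round(0).tolist(),ctrl.look_for("wrist","pink_nozzle"))
r=fit({"wrist":c},"pink_nozzle",{"wrist":cen(c,"nozzle",.4666,-.0767)*0+[d["uv"] for d in ctrl.look_for("wrist","pink_nozzle")][0]});print(r)
E
```

```text
clock: 2.93
eef_pos: [0.4665, -0.0742, 0.1058]
tool_rot: [1.0, 0.004, -0.001, -0.001]
force: [0.4, 0.0, -0.4]
width: 0.0514
grasp_force: 0.0
[ 0.46647512 -0.07420778  0.10584595] [ 9.99990195e-01  4.18772378e-03 -1.27119030e-03 -6.75570464e-04]
[[328.0, 203.0], [329.0, 223.0]] [{'uv': [328.1, 211.1], 'conf': 0.61}]
(array([ 0.46577119, -0.07707567]), {'wrist': [0.4658, -0.0771]})
```

View pics/w1.png

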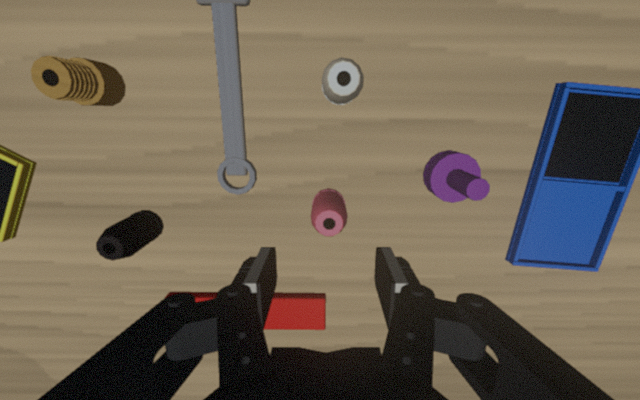

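Wrist view: pink nozzle at (328,211) between the fingers (columns 260–385), and the fit (0.466,-0.077) agrees. Descend and grip.

```bash
python3 -m inch '[{"jaw":0.4,"offset":[0,0,-0.1],"spin":0},{"jaw":0.4,"offset":[0,0,-0.18],"spin":0},{"jaw":0.4,"offset":[0,0,-0.23],"spin":0},{"jaw":0.4,"offset":[0,0,-0.246],"spin":0},{"jaw":0.4,"offset":[0,0,-0.246],"spin":0},{"jaw":1,"offset":[0,0,-0.246],"spin":0},{"jaw":1,"offset":[0,0,-0.246],"spin":0},{"jaw":1,"offset":[0,0,-0.246],"spin":0}]'; python3 -m inch '[{"jaw":1,"offset":[0,0,0],"spin":0},{"jaw":1,"offset":[0,0,0],"spin":0},{"jaw":1,"offset":[0,0,0],"spin":0}]'
```

```text
clock: 3.8
eef_pos: [0.4678, -0.0775, 0.0106]
tool_rot: [1.0, 0.002, 0.001, 0.001]
force: [-1.2, -3.2, 4.0]
width: 0.0262
grasp_force: 59.0
clock: 4.05
eef_pos: [0.4678, -0.0775, 0.0105]
tool_rot: [1.0, 0.003, 0.001, 0.001]
force: [-1.5, -3.1, 7.8]
width: 0.0262
grasp_force: 59.7
```

```bash
python3 -m inch '[{"jaw":1,"offset":[0,0,0.05],"spin":0},{"jaw":1,"offset":[0,0,0.14],"spin":0},{"jaw":1,"offset":[0,0,0.225],"spin":0},{"jaw":1,"offset":[0.025,-0.09,0.225],"spin":0},{"jaw":1,"offset":[0.05,-0.18,0.225],"spin":0},{"jaw":1,"offset":[0.075,-0.27,0.225],"spin":0},{"jaw":1,"offset":[0.1,-0.36,0.225],"spin":0},{"jaw":1,"offset":[0.12,-0.44,0.225],"spin":0}]'; python3 -m inch '[{"jaw":1,"offset":[0.023,-0.084,0],"spin":0},{"jaw":1,"offset":[0.023,-0.084,-0.08],"spin":0},{"jaw":1,"offset":[0.023,-0.084,-0.16],"spin":0},{"jaw":1,"offset":[0.023,-0.084,-0.19],"spin":0},{"jaw":1,"offset":[0.023,-0.084,-0.2],"spin":0},{"jaw":1,"offset":[0.023,-0.084,-0.2],"spin":0},{"jaw":1,"offset":[0.023,-0.084,-0.2],"spin":0}]'
```

```text
clock: 4.72
eef_pos: [0.5157, -0.2552, 0.1004]
tool_rot: [1.0, 0.002, 0.001, 0.001]
force: [0.9, 0.4, -1.5]
width: 0.026
grasp_force: 59.2
clock: 5.3
eef_pos: [0.5245, -0.2863, 0.0201]
tool_rot: [1.0, 0.003, 0.001, 0.0]
force: [-0.4, -0.5, -0.1]
width: 0.0259
grasp_force: 59.3
```

```bash
python3 -m inch '[{"jaw":1,"offset":[0,0,-0.004],"spin":0},{"jaw":1,"offset":[0,0,-0.008],"spin":0},{"jaw":1,"offset":[0,0,-0.008],"spin":0}]'
python3 - <<'E'
from h import *
cams={n:ctrl.read_camera(n) for n in("top","scene","wrist")}
for n in("scene","wrist"): print([(d["uv"],d["conf"]) for d in ctrl.look_for(n,"pink_nozzle")])
print([proj(cams[n],[[.524,-.2866,.031]]).round() for n in("scene","wrist")])
cv2.imwrite("pics/p2.png",cv2.resize(cams["scene"]["image"][200:340,100:300],None,fx=4,fy=4))
E
```

```text
clock: 5.55
eef_pos: [0.5244, -0.2864, 0.0166]
tool_rot: [1.0, 0.002, 0.001, 0.0]
force: [0.4, 0.6, 3.0]
width: 0.0264
grasp_force: 59.5
[([200.8, 277.1], 0.72)]
[([324.8, 281.4], 0.97)]
[array([[196., 280.]]), array([[325., 275.]])]
```

View pics/p2.png

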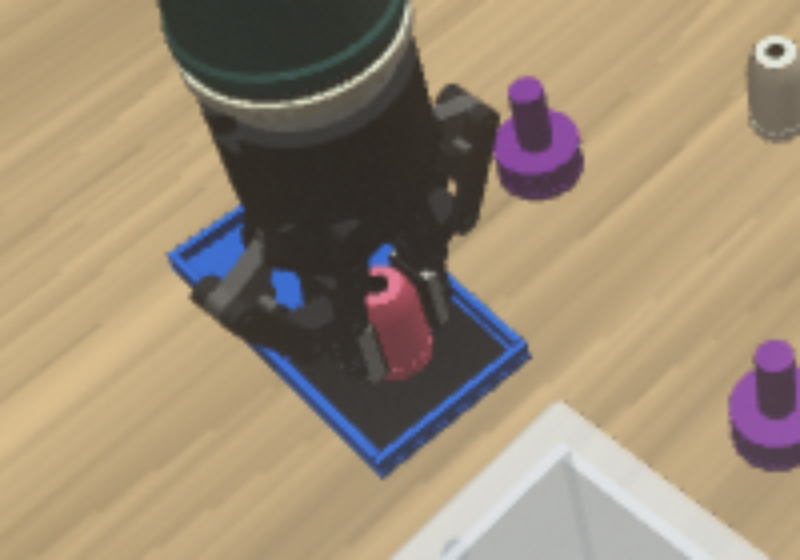

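The pink nozzle stands on the black liner at crop (400,330), touching the floor with 3 N and leaning slightly between the pads. It will settle when released, since the lean is well under its tipping angle. Release, retreat and check.

```bash
python3 -m inch '[{"jaw":0.4,"offset":[0,0,0],"spin":0},{"jaw":0.4,"offset":[0,0,0],"spin":0},{"jaw":0.4,"offset":[0,0,0],"spin":0},{"jaw":0.4,"offset":[0,0,0.02],"spin":0},{"jaw":0.4,"offset":[0,0,0.1],"spin":0},{"jaw":0.4,"offset":[0,0,0.2],"spin":0},{"jaw":0.4,"offset":[0,0.05,0.28],"spin":0},{"jaw":0.4,"offset":[0.06,0.13,0.3],"spin":0}]'
python3 - <<'E'
from h import *
cams={n:ctrl.read_camera(n) for n in("top","scene")}
print(ctrl.state()["eef_pos"])
print(fit(cams,"pink_nozzle",{"scene":(199,280),"top":proj(cams["top"],[[.524,-.2866,.031]])[0]}))
cv2.imwrite("pics/p3.png",cv2.resize(cams["scene"]["image"][200:340,100:300],None,fx=4,fy=4))
E
```

```text
clock: 6.47
eef_pos: [0.5477, -0.2376, 0.1413]
tool_rot: [1.0, 0.0, 0.002, 0.002]
force: [0.4, -0.7, 0.3]
width: 0.0512
grasp_force: 0.0
[ 0.55177642 -0.23187838  0.1393912 ]
(array([ 0.51923958, -0.28314162]), {'scene': [0.5192, -0.2831]})
```

View pics/p3.png

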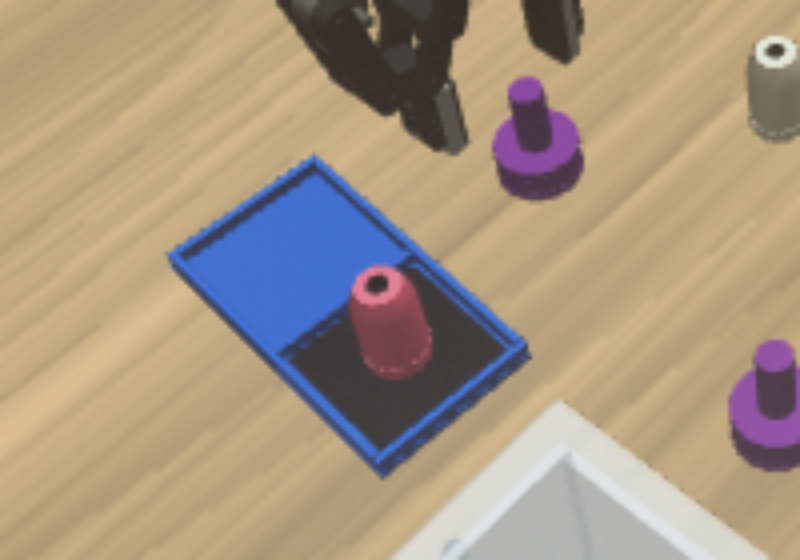

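Pink stands upright in the middle of the liner (crop (395,325)). Orange plug next.

```bash
python3 -m inch '[{"jaw":0.4,"offset":[0.06,0.09,-0.05],"spin":0},{"jaw":0.4,"offset":[0.12,0.18,-0.05],"spin":0},{"jaw":0.4,"offset":[0.18,0.27,-0.05],"spin":0},{"jaw":0.4,"offset":[0.22,0.34,-0.05],"spin":0},{"jaw":0.4,"offset":[0.244,0.378,-0.05],"spin":0},{"jaw":0.4,"offset":[0.244,0.378,-0.09],"spin":0},{"jaw":0.4,"offset":[0.244,0.378,-0.17],"spin":0},{"jaw":0.4,"offset":[0.244,0.378,-0.25],"spin":0}]'; python3 -m inch '[{"jaw":0.4,"offset":[0,0,-0.029],"spin":0},{"jaw":0.4,"offset":[0,0,-0.029],"spin":0},{"jaw":1,"offset":[0,0,-0.029],"spin":0},{"jaw":1,"offset":[0,0,-0.029],"spin":0},{"jaw":1,"offset":[0,0,-0.029],"spin":0},{"jaw":1,"offset":[0,0,-0.029],"spin":0},{"jaw":1,"offset":[0,0,-0.029],"spin":0},{"jaw":1,"offset":[0,0,-0.029],"spin":0}]'
```

```text
clock: 7.33
eef_pos: [0.646, -0.0836, 0.0351]
tool_rot: [1.0, 0.003, 0.001, 0.0]
force: [0.4, -0.0, -0.8]
width: 0.0508
grasp_force: 0.0
clock: 8.0
eef_pos: [0.6469, -0.0837, 0.0259]
tool_rot: [1.0, 0.002, 0.002, 0.001]
force: [-0.6, -0.8, 6.8]
width: 0.0142
grasp_force: 58.9
```

```bash
python3 -m inch '[{"jaw":1,"offset":[0,0,0.08],"spin":0},{"jaw":1,"offset":[0,0,0.17],"spin":0},{"jaw":1,"offset":[0,0,0.225],"spin":0},{"jaw":1,"offset":[-0.07,-0.07,0.225],"spin":0},{"jaw":1,"offset":[-0.14,-0.14,0.225],"spin":0},{"jaw":1,"offset":[-0.21,-0.21,0.225],"spin":0},{"jaw":1,"offset":[-0.28,-0.28,0.225],"spin":0},{"jaw":1,"offset":[-0.35,-0.35,0.225],"spin":0}]'; python3 -m inch '[{"jaw":1,"offset":[-0.07,-0.07,0],"spin":0},{"jaw":1,"offset":[-0.12,-0.12,0],"spin":0},{"jaw":1,"offset":[-0.142,-0.142,0],"spin":0},{"jaw":1,"offset":[-0.142,-0.142,-0.08],"spin":0},{"jaw":1,"offset":[-0.142,-0.142,-0.16],"spin":0},{"jaw":1,"offset":[-0.142,-0.142,-0.2],"spin":0},{"jaw":1,"offset":[-0.142,-0.142,-0.205],"spin":0},{"jaw":1,"offset":[-0.142,-0.142,-0.205],"spin":0}]';  python3 -m inch '[{"jaw":1,"offset":[0,0,-0.006],"spin":0},{"jaw":1,"offset":[0,0,-0.008],"spin":0},{"jaw":1,"offset":[0,0,-0.008],"spin":0}]'
```

```text
clock: 8.67
eef_pos: [0.504, -0.2238, 0.1146]
tool_rot: [1.0, 0.003, 0.0, 0.0]
force: [0.9, -0.7, -1.0]
width: 0.0143
grasp_force: 58.8
clock: 9.33
eef_pos: [0.4485, -0.2792, 0.0316]
tool_rot: [1.0, 0.002, -0.001, -0.001]
force: [1.0, 0.1, -0.6]
width: 0.0145
grasp_force: 60.0
clock: 9.58
eef_pos: [0.4494, -0.2802, 0.0298]
tool_rot: [1.0, 0.002, 0.001, 0.001]
force: [-0.0, -0.2, -0.5]
width: 0.0145
grasp_force: 60.0
```

```bash
python3 -m inch '[{"jaw":1,"offset":[0,0,-0.003],"spin":0},{"jaw":1,"offset":[0,0,-0.003],"spin":0},{"jaw":0.4,"offset":[0,0,-0.003],"spin":0},{"jaw":0.4,"offset":[0,0,-0.003],"spin":0},{"jaw":0.4,"offset":[0,0,-0.003],"spin":0},{"jaw":0.4,"offset":[0,0,0.06],"spin":0},{"jaw":0.4,"offset":[0,0,0.15],"spin":0},{"jaw":0.4,"offset":[0,0,0.24],"spin":0}]'
```

```text
clock: 10.25
eef_pos: [0.4476, -0.279, 0.125]
tool_rot: [1.0, 0.002, -0.001, -0.001]
force: [0.2, -1.0, -0.0]
width: 0.0515
grasp_force: 0.0
```

```bash
python3 -m inch '[{"jaw":0.4,"offset":[0.05,0.085,0],"spin":0},{"jaw":0.4,"offset":[0.1,0.17,0],"spin":0},{"jaw":0.4,"offset":[0.15,0.26,0],"spin":0},{"jaw":0.4,"offset":[0.2,0.345,0],"spin":0},{"jaw":0.4,"offset":[0.25,0.43,0],"spin":0},{"jaw":0.4,"offset":[0.283,0.488,-0.02],"spin":0},{"jaw":0.4,"offset":[0.283,0.488,-0.07],"spin":0},{"jaw":0.4,"offset":[0.283,0.488,-0.07],"spin":0}]'
python3 - <<'E'
from h import *
c=ctrl.read_camera("wrist"); print(ctrl.state()["eef_pos"])
for d in ctrl.look_for("wrist","white_nozzle"): print(d, fit({"wrist":c},"white_nozzle",{"wrist":d["uv"]}))
E
```

```text
clock: 10.92
eef_pos: [0.5605, -0.0825, 0.0944]
tool_rot: [1.0, 0.004, -0.002, -0.001]
force: [-1.1, 0.1, -0.5]
width: 0.0511
grasp_force: 0.0
[ 0.56015026 -0.08353285  0.09533412]
{'uv': [328.6, 216.5], 'conf': 0.63} (array([ 0.56154649, -0.08493461]), {'wrist': [0.5615, -0.0849]})
```

Wrist fit for white is (0.5615,-0.0849), matching the plan. Descend and grip.

```bash
python3 -m inch '[{"jaw":0.4,"offset":[0,0,-0.08],"spin":0},{"jaw":0.4,"offset":[0,0,-0.16],"spin":0},{"jaw":0.4,"offset":[0,0,-0.21],"spin":0},{"jaw":0.4,"offset":[0,0,-0.227],"spin":0},{"jaw":0.4,"offset":[0,0,-0.227],"spin":0},{"jaw":0.4,"offset":[0,0,-0.227],"spin":0},{"jaw":0.8,"offset":[0,0,-0.227],"spin":0},{"jaw":1,"offset":[0,0,-0.227],"spin":0}]'; python3 -m inch '[{"jaw":1,"offset":[0,0,0],"spin":0},{"jaw":1,"offset":[0,0,0],"spin":0},{"jaw":1,"offset":[0,0,0],"spin":0},{"jaw":1,"offset":[0,0,0],"spin":0}]'
```

```text
clock: 11.73
eef_pos: [0.5632, -0.0853, 0.0078]
tool_rot: [1.0, 0.002, 0.001, 0.0]
force: [-0.8, 0.4, 0.5]
width: 0.0282
grasp_force: 1.7
clock: 12.07
eef_pos: [0.5632, -0.0853, 0.008]
tool_rot: [1.0, 0.002, 0.002, 0.001]
force: [-1.0, -0.7, 5.8]
width: 0.0264
grasp_force: 58.7
```

```bash
python3 -m inch '[{"jaw":1,"offset":[0,0,0.05],"spin":0},{"jaw":1,"offset":[0,0,0.14],"spin":0},{"jaw":1,"offset":[0,0,0.225],"spin":0},{"jaw":1,"offset":[-0.02,0.08,0.225],"spin":0},{"jaw":1,"offset":[-0.045,0.17,0.225],"spin":0},{"jaw":1,"offset":[-0.065,0.26,0.225],"spin":0},{"jaw":1,"offset":[-0.09,0.35,0.225],"spin":0},{"jaw":1,"offset":[-0.115,0.44,0.225],"spin":0}]'; python3 -m inch '[{"jaw":1,"offset":[-0.02,0.08,0],"spin":0},{"jaw":1,"offset":[-0.04,0.16,0],"spin":0},{"jaw":1,"offset":[-0.06,0.24,0],"spin":0},{"jaw":1,"offset":[-0.075,0.3,0],"spin":0},{"jaw":1,"offset":[-0.082,0.322,-0.03],"spin":0},{"jaw":1,"offset":[-0.082,0.322,-0.11],"spin":0},{"jaw":1,"offset":[-0.082,0.322,-0.17],"spin":0},{"jaw":1,"offset":[-0.082,0.322,-0.195],"spin":0}]';  python3 -m inch '[{"jaw":1,"offset":[0,0,-0.006],"spin":0},{"jaw":1,"offset":[0,0,-0.006],"spin":0},{"jaw":1,"offset":[0,0,-0.006],"spin":0}]'
```

```text
clock: 12.73
eef_pos: [0.5159, 0.0927, 0.0975]
tool_rot: [1.0, 0.002, 0.001, -0.0]
force: [0.4, 0.7, 0.2]
width: 0.0262
grasp_force: 59.1
clock: 13.4
eef_pos: [0.4817, 0.2203, 0.0167]
tool_rot: [1.0, 0.003, -0.001, 0.0]
force: [-0.1, 0.8, -0.5]
width: 0.0263
grasp_force: 59.1
clock: 13.65
eef_pos: [0.484, 0.2202, 0.0168]
tool_rot: [1.0, 0.002, 0.001, -0.0]
force: [0.0, -0.0, -0.2]
width: 0.0264
grasp_force: 59.1
```

```bash
python3 -m inch '[{"jaw":1,"offset":[0,0,-0.004],"spin":0},{"jaw":1,"offset":[0,0,-0.007],"spin":0},{"jaw":1,"offset":[0,0,-0.007],"spin":0}]'
python3 - <<'E'
from h import *
c=ctrl.read_camera("scene")
print(proj(c,[[.4845,.2194,.006],[.4845,.2194,.056]]).round())
cv2.imwrite("pics/y1.png",cv2.resize(c["image"][80:180,290:430],None,fx=5,fy=5))
E
```

```text
clock: 13.9
eef_pos: [0.4842, 0.2203, 0.014]
tool_rot: [1.0, 0.002, 0.001, -0.0]
force: [0.2, -0.1, 3.1]
width: 0.0265
grasp_force: 59.7
[[352. 136.]
 [354. 119.]]
```

View pics/y1.png

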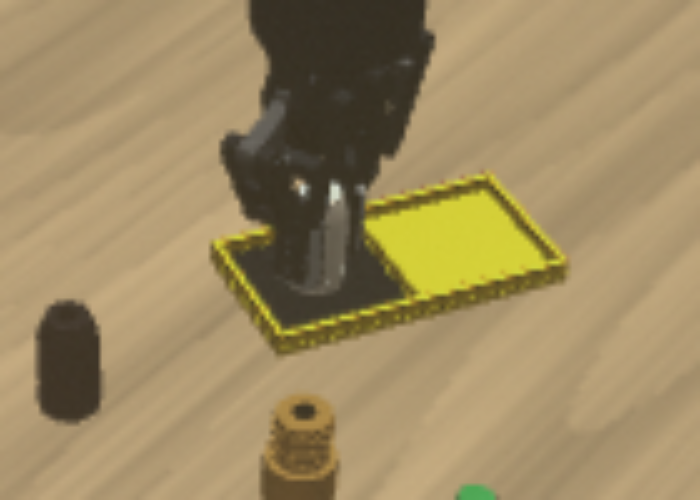

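The white nozzle's base is at crop (320,285), on the yellow tray's liner, touching with 3 N. Release and move up.

```bash
python3 -m inch '[{"jaw":0.5,"offset":[0,0,0],"spin":0},{"jaw":0.5,"offset":[0,0,0],"spin":0},{"jaw":0.5,"offset":[0,0,0],"spin":0},{"jaw":0.45,"offset":[0,0,0.02],"spin":0},{"jaw":0.4,"offset":[0,0,0.1],"spin":0},{"jaw":0.4,"offset":[0,0,0.2],"spin":0},{"jaw":0.4,"offset":[0,0,0.27],"spin":0},{"jaw":0.4,"offset":[0.05,-0.08,0.27],"spin":0}]'
```

```text
clock: 14.62
eef_pos: [0.5037, 0.1926, 0.1267]
tool_rot: [1.0, 0.004, 0.003, -0.002]
force: [0.7, 0.1, 0.1]
width: 0.0515
grasp_force: 0.0
```

```bash
python3 -m inch '[{"jaw":0.4,"offset":[0.05,-0.08,0],"spin":0},{"jaw":0.4,"offset":[0.1,-0.155,0],"spin":0},{"jaw":0.4,"offset":[0.147,-0.226,0],"spin":0},{"jaw":0.4,"offset":[0.147,-0.226,-0.04],"spin":0},{"jaw":0.4,"offset":[0.147,-0.226,-0.07],"spin":0},{"jaw":0.4,"offset":[0.147,-0.226,-0.07],"spin":0}]'
python3 - <<'E'
from h import *
c=ctrl.read_camera("wrist"); print(ctrl.state()["eef_pos"])
for d in ctrl.look_for("wrist","brass_union"): print(d, fit({"wrist":c},"brass_union",{"wrist":d["uv"]}))
E
```

```text
clock: 15.12
eef_pos: [0.5603, 0.0968, 0.0913]
tool_rot: [1.0, 0.001, -0.002, 0.0]
force: [-0.1, 0.7, -0.1]
width: 0.051
grasp_force: 0.0
[0.56050848 0.09731918 0.09209599]
{'uv': [321.3, 212.3], 'conf': 0.83} (array([0.56140319, 0.09798372]), {'wrist': [0.5614, 0.098]})
```

```bash
python3 -m inch '[{"jaw":0.4,"offset":[0,0,-0.08],"spin":0},{"jaw":0.4,"offset":[0,0,-0.14],"spin":0},{"jaw":0.4,"offset":[0,0,-0.167],"spin":0},{"jaw":0.4,"offset":[0,0,-0.167],"spin":0},{"jaw":0.4,"offset":[0,0,-0.167],"spin":0},{"jaw":0.8,"offset":[0,0,-0.167],"spin":0},{"jaw":1,"offset":[0,0,-0.167],"spin":0},{"jaw":1,"offset":[0,0,-0.167],"spin":0}]'; python3 -m inch '[{"jaw":1,"offset":[0,0,0],"spin":0},{"jaw":1,"offset":[0,0,0],"spin":0},{"jaw":1,"offset":[0,0,0],"spin":0}]'
```

```text
clock: 15.93
eef_pos: [0.5631, 0.098, 0.0278]
tool_rot: [1.0, 0.002, 0.001, -0.0]
force: [-1.2, 1.0, 4.4]
width: 0.0229
grasp_force: 58.6
clock: 16.18
eef_pos: [0.5631, 0.098, 0.0278]
tool_rot: [1.0, 0.002, 0.002, -0.0]
force: [-1.5, 1.0, 5.9]
width: 0.0232
grasp_force: 58.7
```

```bash
python3 -m inch '[{"jaw":1,"offset":[0,0,0.08],"spin":0},{"jaw":1,"offset":[0,0,0.17],"spin":0},{"jaw":1,"offset":[0,0,0.225],"spin":0},{"jaw":1,"offset":[-0.02,0.09,0.225],"spin":0},{"jaw":1,"offset":[-0.04,0.18,0.225],"spin":0},{"jaw":1,"offset":[-0.06,0.27,0.225],"spin":0},{"jaw":1,"offset":[-0.08,0.36,0.225],"spin":0},{"jaw":1,"offset":[-0.1,0.43,0.225],"spin":0}]'; python3 -m inch '[{"jaw":1,"offset":[-0.006,0.035,0],"spin":0},{"jaw":1,"offset":[-0.006,0.035,-0.06],"spin":0},{"jaw":1,"offset":[-0.006,0.035,-0.14],"spin":0},{"jaw":1,"offset":[-0.006,0.035,-0.19],"spin":0},{"jaw":1,"offset":[-0.006,0.035,-0.205],"spin":0},{"jaw":1,"offset":[-0.006,0.035,-0.208],"spin":0},{"jaw":1,"offset":[-0.006,0.035,-0.211],"spin":0},{"jaw":1,"offset":[-0.006,0.035,-0.211],"spin":0}]'
```

```text
clock: 16.85
eef_pos: [0.5214, 0.2722, 0.117]
tool_rot: [1.0, 0.002, 0.001, -0.001]
force: [1.0, -0.1, -1.6]
width: 0.0232
grasp_force: 59.6
clock: 17.52
eef_pos: [0.5203, 0.2837, 0.0324]
tool_rot: [1.0, 0.002, 0.001, -0.0]
force: [0.3, -0.1, -1.8]
width: 0.0231
grasp_force: 59.6
```

```bash
python3 -m inch '[{"jaw":1,"offset":[0,0,-0.003],"spin":0},{"jaw":1,"offset":[0,0,-0.003],"spin":0},{"jaw":0.5,"offset":[0,0,-0.003],"spin":0},{"jaw":0.5,"offset":[0,0,-0.003],"spin":0},{"jaw":0.5,"offset":[0,0,-0.003],"spin":0},{"jaw":0.4,"offset":[0,0,0.06],"spin":0},{"jaw":0.4,"offset":[0,0,0.15],"spin":0},{"jaw":0.4,"offset":[0,0,0.24],"spin":0}]'; python3 -m inch '[{"jaw":0.4,"offset":[0,0,0.1],"spin":0},{"jaw":0.4,"offset":[0,0,0.2],"spin":0},{"jaw":0.4,"offset":[-0.2,-0.7,0.3],"spin":0},{"jaw":0.4,"offset":[-0.2,-0.7,0.3],"spin":0},{"jaw":0.4,"offset":[-0.2,-0.7,0.3],"spin":0},{"jaw":0.4,"offset":[-0.2,-0.7,0.3],"spin":0},{"jaw":0.4,"offset":[-0.2,-0.7,0.3],"spin":0},{"jaw":0.4,"offset":[-0.2,-0.7,0.3],"spin":0}]'
python3 - <<'E'
from h import *
cams={n:ctrl.read_camera(n) for n in("top","scene")}
print(ctrl.state()["eef_pos"])
X={"pink_nozzle":(.5239,-.2866,.006),"orange_plug":(.4501,-.2805,.004),"white_nozzle":(.4845,.2194,.006),"brass_union":(.5206,.284,.004),"black_nozzle":(.4459,.0836,0),"green_plug":(.6488,.0918,0)}
for k,(x,y,z) in X.items():
    cc={n:dict(c,t=c["t"]+c["R"]@np.array([0,0,z])) for n,c in cams.items()}   # raise model by z
    print(k,(x,y),fit(cc,k,{n:cen(cc[n],k.split("_")[1],x,y) for n in cc})[1])
a=cv2.resize(cams["scene"]["image"][200:330,120:320],(600,390)); b=cv2.resize(cams["scene"]["image"][85:155,270:430],(600,210*600//480))
cv2.imwrite("pics/end.png",np.vstack([a[:330],b]))
E
```

```text
clock: 18.18
eef_pos: [0.5182, 0.2832, 0.1277]
tool_rot: [1.0, 0.002, -0.002, 0.001]
force: [1.6, 0.6, 0.1]
width: 0.0513
grasp_force: 0.0
clock: 18.85
eef_pos: [0.4503, 0.0441, 0.2421]
tool_rot: [1.0, 0.003, 0.0, 0.0]
force: [0.4, -0.9, 0.2]
width: 0.0508
grasp_force: 0.0
[0.45005186 0.04087574 0.24251051]
pink_nozzle (0.5239, -0.2866) {'top': [0.5223, -0.2876], 'scene': [0.5228, -0.285]}
orange_plug (0.4501, -0.2805) {'top': [0.4475, -0.2821], 'scene': [0.4474, -0.2795]}
white_nozzle (0.4845, 0.2194) {'scene': [0.4831, 0.2221]}
brass_union (0.5206, 0.284) {'scene': [0.5198, 0.2847]}
black_nozzle (0.4459, 0.0836) {'scene': [0.4456, 0.0865]}
green_plug (0.6488, 0.0918) {'scene': [0.6491, 0.0925]}
```

View pics/end.png

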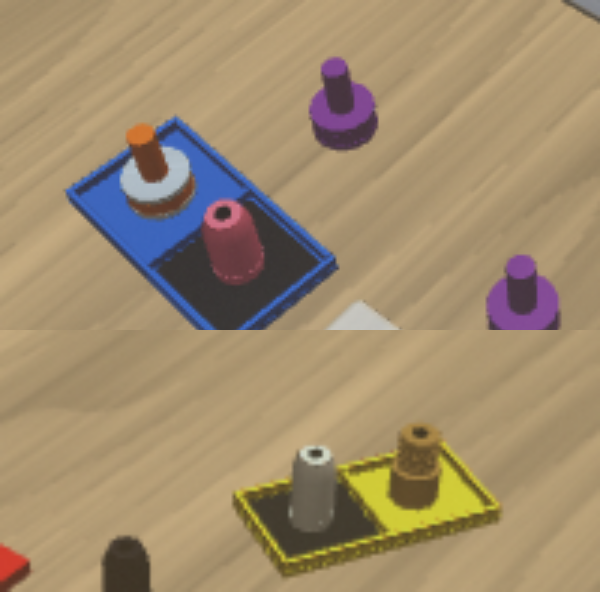

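All four parts stand upright in their compartments: orange (155,170), pink (235,245), white (312,490) and union (415,470) in the composite. Each is measured within 3 mm of its centre. The black nozzle and green plug have not moved.

```bash
python3 -m inch '[{"jaw":0.4,"offset":[0,0,0],"spin":0},{"jaw":0.4,"offset":[0,0,0],"spin":0},{"jaw":0.4,"offset":[0,0,0],"spin":0},{"jaw":0.4,"offset":[0,0,0],"spin":0}]'; python3 -c "
from bench import ctrl
print(ctrl.sign_off())"
```

```text
clock: 19.88
eef_pos: [0.4514, 0.0456, 0.2417]
tool_rot: [1.0, 0.002, 0.0, -0.0]
force: [0.1, -0.1, -0.4]
width: 0.0515
grasp_force: 0.0
the job is handed in; nothing more can be done
None
```

Both kits are made up and the job is handed in at about 20 s: all four parts stand upright within about 3 mm of their compartment centres, and the black nozzle and green plug were left where they stood; the hand-in gave no verdict.

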